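# Pack the microscope accessory tray

### The arm

A 7-joint arm with a two-finger parallel gripper is mounted at the origin on the work surface. World frame = base frame: x ahead of the robot, y to its left, z up, the work surface at z = 0. Lengths are in m, angles in rad, forces in N, time in s.
With the tool pointing down it reaches from about 0.425 to 0.925 m from the base axis. Payload 6.8 kg.
Tool frame: the origin (TCP) lies midway between the tips of the shut fingers; the grasp point (between the pads) lies 19 mm behind it; z points along the fingers, y is the line along which they close (so a half turn about z gives the same grasp; the last joint's range is limited). The gripper opens to 85 mm and grips with 20 to 120 N. Pads are 22 mm wide; open, the fingers measure 114 mm over their backs; the gripper's body (76 mm by 85 mm) begins 54 mm behind the grasp point. The pads swing forward as they close: fully open they stand 13 mm farther back than shut.
Start: joints at [-1.404, 0.477, 0.022, 1.555, -0.011, 1.109, -0.083], TCP at [0.183, 0.65, 0.231] pointing down, gripper open.
Joint ranges: [-2.96, 2.96], [-0.34, 2.1], [-1.41, 1.46], [0.24, 2.44], [-1.37, 4.51], [0.17, 1.92], [-2.96, 2.96]. Speed limits (rad/s): [2.39, 2.39, 3.14, 3.14, 3.14, 3.14, 3.14].

### API

Orientations are given as a unit quaternion [w, x, y, z].
In Python, from station import bot, imaging gives the robot as it stands.
- The arm moves only by the tool move_arm, never from a script. Its argument "commands" is a list that holds one entry, the list of rows, each a list of 7 numbers: the shift along the tool's x, y, z in m, then the turn, a rotation vector about the tool's x, y, z in degrees, then the finger opening in m, from 0 to 0.0854. In form: [[[x, y, z, rx, ry, rz, grip], ...]]. A call has 1 to 20 rows; each row shifts and turns the commanded pose from where the row before left it, along the tool's axes as they then stand; what a row does not reach is not made up. A row lasts 1/8 s, in which the tool goes at most 62.5 mm and 10.7 degrees, less where a joint would pass 70% of its speed; a pose out of reach is approached as far as the arm can. A call is refused whole if a number of a shift passes 0.0625 or a number of a turn 10.7, either way. A call with a gripper value outside its range is refused whole. The fingers move at their own pace and stop on an object; "squeeze" is the grip in N (left out, the last holds). Time passes only in rows, so rows that do not move let the fingers close. It gives the time, the measured TCP pose, the force, the opening and the grip force at its end, in the units of the state.
- bot.get_obs(): the state, without advancing time (a new reading comes with each control period).
- imaging.read_camera(name): name is "side" or "top"; returns the picture (400x640x3 uint8, red, green, blue); there is no depth.
- imaging.calibration(name): a dict with "intrinsics" (3x3 intrinsics, pixels), "k1" (the pictures are not rectified: a ray, as slopes to the right and down, at radius r is drawn at 1 + k1 r^2 times it, then the intrinsics apply), "extrinsics" (4x4, takes a point from camera to world coordinates). Camera axes: x right, y down, z forward; pixel columns grow to the right and rows downward; lengths in m; the calibration is good to about 2 mm. A picture is of the moment at which its call begins. calibration takes no time and is no camera call.
- bot.hand_in(): hands the job in; it is judged then, once.
The state is a dict: "t": time; "q": joint angles; "joint_vel": joint speeds; "joint_torque": joint torques, N m; "eef_pos": TCP position; "tool_rot": TCP orientation; "contact_force": force on the tool from outside, world axes, zero at the start; "torque": the same for the moment, N m; "gripper_width": opening from 0.0 (shut) to 1.0 (fully open); "grasp_force": force on a finger pad.
Only numpy, scipy, OpenCV 4.12 (cv2) and the standard library are available. Lean on these libraries where they do the work, as an engineer would, in place of code of your own. Each camera call takes 0.05 s, during which the arm holds its last target. There are 200 camera calls.

### The job

Put the microscope kit away in the grey tray: first push the black stage and the blue-capped canister, already in the tray, close together against the fixed end wall, sliding the orange divider back where you need room. Then stand the aluminium riser block, its 40 mm side along the tray, and the big black-capped canister beside them in the same row, all upright on the tray floor, and slide the divider up snug so that nothing can rattle. The canisters hold glass: keep them upright and set them down gently, without dropping them, and leave everything else on the bench where it is.

Things in the scene. Friction and masses are not known exactly. Their poses are not given: they have to be found in the camera images.
- tray: Open grey tray held to the table by magnets (it does not move). Outer 82 (x) x 270 (y) mm, walls 6 mm thick, inside 70 (x) x 258 (y) x 32 deep. Origin: centre of its footprint, on the table. Its inner floor is 8 mm and its rim 40 mm above the table; its y axis runs lengthwise, from the fixed end wall (-y) to the end where the divider parks (+y).
- tray_end (a point): Point on the tray's inner floor at the middle of the fixed end wall's inner face, 129 mm from the tray's centre; axes as the tray's. The row is packed from here along +y.
- divider (a joint): Sliding divider of the tray in m: 0 = parked at the +y end, grows as it slides towards the fixed end wall (at most 0.12). The clear length between end wall and divider is 0.250 minus this value. It stays where it is left; friction about 4 N. The four pieces packed side by side without gaps need 202 mm, so it then reads 0.048.
- divider_face (a point): Centre of the orange divider's face that looks at the end wall, 28 mm above the tray's floor (36 mm above the table); axes as the tray's. The plate is 8 mm thick (the plate lies on the +y side of this point), 66 mm wide, its upper edge 55 mm above the tray floor, with a tab 30 mm wide up to 71 mm above the tray floor. It rides on the side rims on two ears, 9 mm above the rim, 18 mm long.
- stage_mid (a point): Centre of the black stage's cube-shaped body, 60 x 60 x 60 mm, about 0.55 kg; a micrometer head 18 mm across stands on its top, 12 mm off-centre, up to 60 mm above this point. Starts loose in the tray.
- small_canister_mid (a point): Centre of the upright canister with the blue cap, white below: 46 mm diameter, 70 mm tall, about 0.2 kg. Starts loose in the tray.
- riser_mid (a point): Centre of the aluminium riser block, 60 (x) x 40 (y) x 75 (z) mm, with a window through it along y; its +x and -x faces are solid; about 0.4 kg. Starts upright on the table.
- big_canister_mid (a point): Centre of the upright canister with the wide black cap, white below: 56 mm diameter, 75 mm tall, about 0.26 kg. Starts upright on the table.
- brown_canister: Bystander: small amber canister with a black cap, 38 diameter, 60 tall, in mm. Origin: middle of its underside.
- screw_jar: Bystander: glass jar with a red cap, 58 diameter, 65 tall, in mm. Origin: middle of its underside.
- ring_light: Bystander: black ring light lying flat, 116 diameter, 22 tall, in mm. Origin: middle of its underside.
- caliper: Bystander: steel caliper lying flat, 200 long, in mm. Origin: middle of its underside.
- hex_driver: Bystander: red-handled driver lying flat, 180 long mm. Leave it alone.
- post: Bystander: steel post on a black round foot, 58 diameter, 100 tall, in mm. Origin: middle of its underside.
- carrier: Bystander: white ceramic sample carrier plate, 60 x 80 x 13, in mm. Origin: middle of its underside.
Mind the look-alikes: they are no part of the job. What is shaped like the part that bears stage_mid but green or turquoise is not meant.

How it is judged:
On the way, in this order (a step that is already met when the one before it is completed fails the run):
1. the stage and the small canister stand close together against the fixed end wall of the tray (at most 8 mm of gaps in all) (((y of stage_mid in the frame of tray_end below 0.038 m and y of small_canister_mid in the frame of tray_end below 0.091 m) or (y of small_canister_mid in the frame of tray_end below 0.031 m and y of stage_mid in the frame of tray_end below 0.084 m))), for 0.1 s.
2. the riser block and the big canister stand upright on the tray floor too, let go (x of riser_mid in the frame of tray_end between -0.007 and 0.007 m and y of riser_mid in the frame of tray_end between 0.016 and 0.235 m and z of riser_mid in the frame of tray_end between 0.0345 and 0.0405 m and angle between each of riser_mid, big_canister_mid's own z axis and vertical below 0.08 rad and x of big_canister_mid in the frame of tray_end between -0.009 and 0.009 m and y of big_canister_mid in the frame of tray_end between 0.024 and 0.235 m and z of big_canister_mid in the frame of tray_end between 0.0345 and 0.0405 m and contact force between the fingers and riser below 0.5 N and contact force between the fingers and big_canister below 0.5 N), for 0.1 s.
At the end, for the whole second after the job is handed in: All four stand at rest on the tray floor (height within 3 mm, tilt under 0.08 rad) between end wall and divider, the riser square to the tray within 0.12 rad with its 40 mm side along the row, and the divider closed up: joint above 0.044, so at most about 4 mm of gaps in the whole row (x of stage_mid in the frame of tray_end between -0.007 and 0.007 m and y of stage_mid in the frame of tray_end between 0.026 and 0.19 m and z of stage_mid in the frame of tray_end between 0.027 and 0.033 m and angle between each of stage_mid, small_canister_mid, riser_mid, big_canister_mid's own z axis and vertical below 0.08 rad and linear speed of each of stage, small_canister, riser, big_canister below 0.02 m/s and x of small_canister_mid in the frame of tray_end between -0.014 and 0.014 m and y of small_canister_mid in the frame of tray_end between 0.019 and 0.19 m and z of small_canister_mid in the frame of tray_end between 0.032 and 0.038 m and x of riser_mid in the frame of tray_end between -0.007 and 0.007 m and y of riser_mid in the frame of tray_end between 0.016 and 0.19 m and z of riser_mid in the frame of tray_end between 0.0345 and 0.0405 m and x of big_canister_mid in the frame of tray_end between -0.009 and 0.009 m and y of big_canister_mid in the frame of tray_end between 0.024 and 0.19 m and z of big_canister_mid in the frame of tray_end between 0.0345 and 0.0405 m and value of joint divider above 0.044 m and angle between the x axis of riser_mid and the x axis of tray_end, either way round below 0.12 rad); the robot touches nothing.
It fails at once if a canister is tipped over (more than 0.6 rad) (angle between any of small_canister_mid, big_canister_mid's own z axis and vertical above 0.6 rad).
It fails at once if a canister is dropped or thrown (moves faster than 0.5 m/s while the fingers do not touch it: a free fall of over 13 mm) ((linear speed of small_canister above 0.5 m/s and contact force between the fingers and small_canister below 0.5 N) or (linear speed of big_canister above 0.5 m/s and contact force between the fingers and big_canister below 0.5 N)).
It fails at once if something else on the bench is disturbed (moved more than 30 mm) (distance of any of brown_canister, screw_jar, ring_light, caliper, hex_driver, post, carrier from where it was at the start of the episode above 0.03 m).
It also fails if it takes over 72 s, if anything falls off the work surface, if the arm or the gripper's body presses on something with over 40 N, if the wrist force passes 120 N, or if a joint passes its speed limit or range.

## Working session

There is one attempt and no reset: what is moved stays moved. The work goes in short steps, Python scripts to look and compute and a tool call to move; the robot and the scene stay as the last step left them, time stands still between calls to the robot, and variables do not carry over. Pictures are saved under pics/ and viewed, at most 10 in all, crops included, and the job is handed in when it is done.

Besides the shell and the picture viewer there is one more tool, called after "Request:" by a JSON object that holds its "op" and its "data". move_arm: Moves the arm, as the interface text tells. Its arguments: {"type":"object","properties":{"commands":{"type":"array","items":{"type":"array","items":{"type":"array","items":{"type":"number"}}}},"squeeze":{"type":"number"}},"required":["commands"]}

```bash
mkdir -p pics; cat > h.py <<'E'
import numpy as np, cv2
from station import bot, imaging
def snap(name, fn):
    im=imaging.read_camera(name); cv2.imwrite('pics/'+fn+'.png', im[:,:,::-1]); return im
def cal(n):
    c=imaging.calibration(n); return np.array(c["intrinsics"]),c["k1"],np.array(c["extrinsics"])
def p2w(n,u,v,z):
    K,k,E=cal(n); d=cv2.undistortPoints(np.array([[[u,v]]],float),K,np.array([k,0,0,0.]))[0,0]
    r=E[:3,:3]@np.array([d[0],d[1],1]); o=E[:3,3]
    return o+r*(z-o[2])/r[2]
def w2p(n,p):
    K,k,E=cal(n); q=np.linalg.inv(E)@np.append(p,1); s=q[:2]/q[2]; s=s*(1+k*(s@s))
    return (K[:2,:2]@s+K[:2,2])
E
python3 - <<'E'
from h import *
snap('top','top0');snap('side','side0')
o=bot.get_obs();print({k:np.round(v,3) for k,v in o.items()})
for n in('top','side'):
    K,k,E=cal(n);print(K,k,E.round(3))
E
```

```text
{'t': np.float64(0.1), 'q': array([-1.404,  0.478,  0.022,  1.556, -0.011,  1.109, -0.083]), 'joint_vel': array([ 0.002, -0.002, -0.001, -0.004,  0.001,  0.002,  0.001]), 'joint_torque': array([ 4.0000e-03, -5.9776e+01,  1.6140e+00, -2.8195e+01,  1.3000e-02,
        5.0000e-03,  0.0000e+00]), 'eef_pos': array([0.183, 0.649, 0.23 ]), 'tool_rot': array([-0.   ,  0.137,  0.991, -0.001]), 'contact_force': array([-0.07 , -0.144,  0.027]), 'torque': array([0.062, 0.029, 0.05 ]), 'grasp_force': np.float64(0.0), 'gripper_width': np.float64(0.995)}
[[397.82285623   0.         313.64413678]
 [  0.         397.82285623 208.1638371 ]
 [  0.           0.           1.        ]] 0.020205777524999666 [[-1.16e-01 -9.72e-01  2.04e-01  3.55e-01]
 [-9.93e-01  1.14e-01 -2.50e-02  0.00e+00]
 [ 1.00e-03 -2.06e-01 -9.79e-01  1.08e+00]
 [ 0.00e+00  0.00e+00  0.00e+00  1.00e+00]]
[[393.77818645   0.         323.37141743]
 [  0.         393.77818645 203.14589104]
 [  0.           0.           1.        ]] -0.02053797369707529 [[-0.805 -0.375  0.459  0.126]
 [-0.593  0.494 -0.636  0.581]
 [ 0.012 -0.785 -0.62   0.634]
 [ 0.     0.     0.     1.   ]]
```

View pics/top0.png

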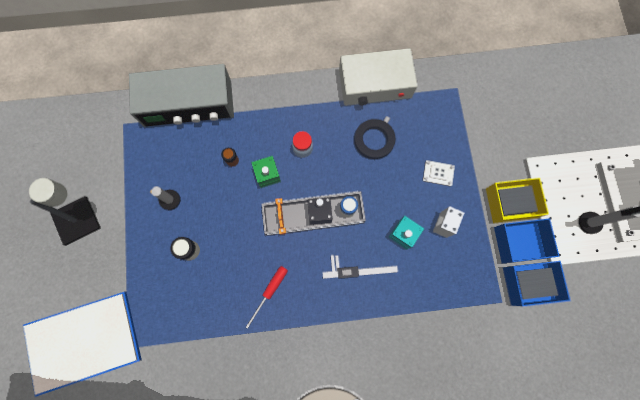

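View pics/side0.png

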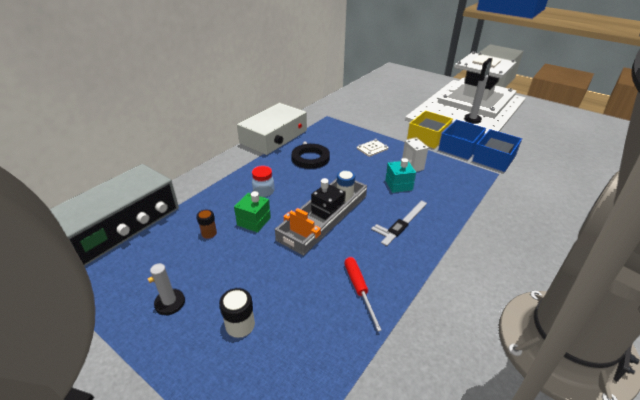

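The top picture shows the tray between (263,218) and (363,208), its fixed end on the right. The divider is at (281,216), the stage at (320,210) and the blue cap at (349,205). The riser is at (449,221) and the big canister at (183,248). I'll take enlarged crops to measure from.

```bash
python3 - <<'E'
import cv2
im=cv2.imread('pics/top0.png')
a=cv2.resize(im[180:250,250:380],None,fx=6,fy=6,interpolation=cv2.INTER_CUBIC)
r=cv2.resize(im[195:245,425:475],None,fx=6,fy=6,interpolation=cv2.INTER_CUBIC)
b=cv2.resize(im[225:275,160:210],None,fx=6,fy=6,interpolation=cv2.INTER_CUBIC)
import numpy as np
o=np.zeros((300,780,3),np.uint8);o[:, :300]=r;o[:,300:600]=b   # crops side by side
g=np.vstack([a,o[:, :780]])[:,:780]
s=cv2.imread('pics/side0.png')
cv2.imwrite('pics/crop0.png',cv2.resize(g,(780,720))[:600] if 0 else cv2.resize(g,None,fx=.83,fy=.83))
cv2.imwrite('pics/crop1.png',cv2.resize(s[130:260,265:435],None,fx=4.5,fy=4.5,interpolation=cv2.INTER_CUBIC))
print(cv2.resize(g,None,fx=.83,fy=.83).shape)
E
```

```text
(598, 647, 3)
```

View pics/crop0.png

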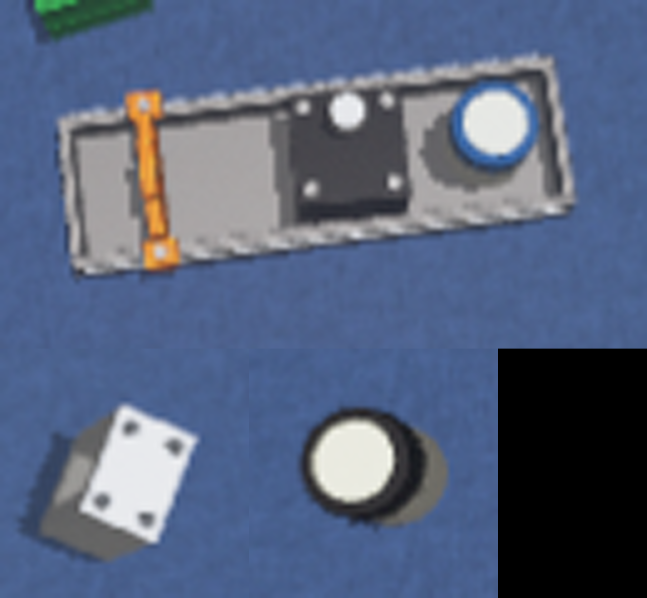

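View pics/crop1.png

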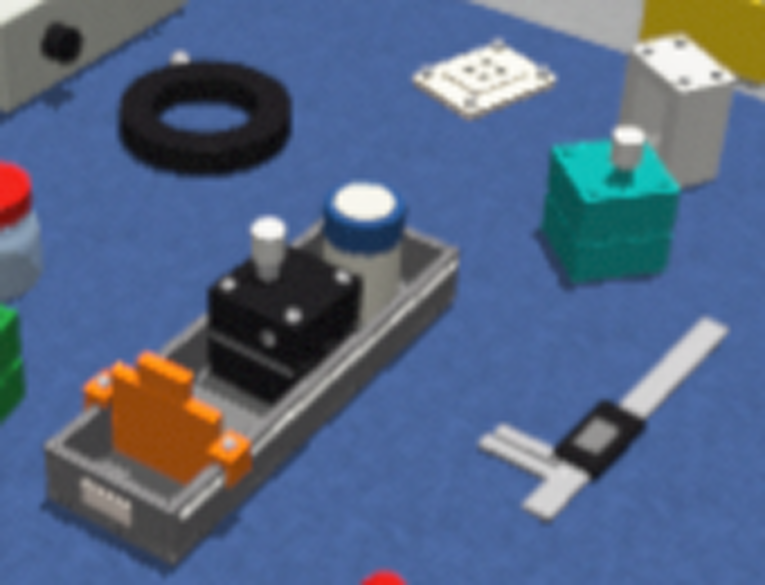

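Crop 0, in crop pixels (4.98 per image pixel):
- **Tray rim corners:** (60,120), (548,58), (575,208), (82,272).
- **Divider ears:** (145,106) and (160,252).
- **Stage:** screws centred on (349,144).
- **Blue cap:** (494,124).
- **Riser top corners:** (122,404), (198,437), (157,543), (80,511).
- **Big cap:** (352,460).

Crop 1 (side) confirms all the parts are upright and the riser stands behind the turquoise stage.

```bash
cat >> h.py <<'E'
S=6*.83
def cp(X,Y,ox,oy,x0=0,y0=0): return (X-x0+.5)/S-.5+ox,(Y-y0+.5)/S-.5+oy
E
python3 - <<'E'
from h import *
np.set_printoptions(precision=4,suppress=True)
T=lambda X,Y,z:p2w('top',*cp(X,Y,250,180),z)
c=np.array([T(60,120,.04),T(548,58,.04),T(575,208,.04),T(82,272,.04)]);m=c.mean(0)
ylen=np.linalg.norm((c[0]+c[3])/2-(c[1]+c[2])/2);xlen=np.linalg.norm(c[0]-c[3]+c[1]-c[2])/2
d=(c[0]+c[3]-c[1]-c[2])/2;yaw=np.arctan2(d[1],d[0])-np.pi/2
print('tray',m,ylen,xlen,'yaw',yaw,np.degrees(yaw))
R=np.array([[np.cos(yaw),-np.sin(yaw)],[np.sin(yaw),np.cos(yaw)]])
def show(n,p): q=R.T@(p-m)[:2];print(n,p,'tray_end frame',q[0],q[1]+.129)
e1,e2=T(145,106,.049),T(160,252,.049);show('div',(e1+e2)/2);print(np.linalg.norm(e1-e2))
show('stage',T(349,144,.068))
show('small',T(494,124,.078))
sc=np.array([T(*p,.068) for p in((303,107),(388,100),(395,182),(311,188))]);d=sc[0]+sc[3]-sc[1]-sc[2];print('stage yaw',np.degrees(np.arctan2(d[1],d[0])-np.pi/2-yaw))
r=np.array([p2w('top',*cp(X,Y,425,195,0,348.6),.075) for X,Y in((122,404),(198,437),(157,543),(80,511))])
show('riser',r.mean(0));e=np.roll(r,-1,0)-r;print(np.linalg.norm(e,axis=1));
L=(e[1]-e[3]);print('riser x-axis angle',np.degrees(np.arctan2(L[1],L[0])))
show('big',p2w('top',*cp(352,460,160,225,249,348.6),.075))
for n,(u,v),z in(('brown',(229,153),.06),('screw',(302,141),.065),('ring',(374,139),.022),('green',(265,170),.06),('turq',(408,231),.06),('cal',(347,272),.01),('post',(170,200),.01),('posttop',(156,191),.1),('hexA',(284,268),.02)):show(n,p2w('top',u,v,z))
# cross-check with side
for n,p in(('riser',(679,62)),('small',(365,205))):
    print(n,p2w('side',(p[0]+.5)/4.5-.5+265,(p[1]+.5)/4.5-.5+130,.075 if n=='riser' else .078))
print('big side',p2w('side',236,301,.075))
E
```

```text
tray [ 0.5599 -0.024   0.04  ] 0.2645424756632822 0.0833591717620109 yaw 0.013759886128027699 0.788383401716595
div [0.5604 0.0636 0.049 ] tray_end frame 0.001693377587619961 0.21664281657176448
0.07921700738348168
stage [ 0.5629 -0.0412  0.068 ] tray_end frame 0.002743462352466684 0.11181599084859821
small [ 0.5626 -0.1166  0.078 ] tray_end frame 0.0014302383116984731 0.03643268077565742
stage yaw -2.963184669306145
riser [ 0.493  -0.3752  0.075 ] tray_end frame -0.07173579099164124 -0.2212192861296648
[0.0416 0.0606 0.0415 0.0615]
riser x-axis angle 148.9020531406312
big [0.5039 0.3201 0.075 ] tray_end frame -0.05123941384964765 0.4738717210690849
brown [0.7446 0.1828 0.06  ] tray_end frame 0.18748943621209097 0.3333095692591964
screw [ 0.754  -0.0161  0.065 ] tray_end frame 0.1941567141710661 0.13423333645453184
ring [ 0.7532 -0.2189  0.022 ] tray_end frame 0.19061324198620808 -0.06853917347809255
green [0.6859 0.091  0.06  ] tray_end frame 0.1275199118887642 0.24230252876705663
turq [ 0.4791 -0.2612  0.06  ] tray_end frame -0.08411057089519113 -0.10701719111619135
cal [ 0.3954 -0.095   0.01  ] tray_end frame -0.1655158722412442 0.06027311809631297
post [0.6464 0.3626 0.01  ] tray_end frame 0.09182899237142435 0.5143991178949255
posttop [0.6494 0.3661 0.1   ] tray_end frame 0.09480517642010478 0.51782652101995
hexA [0.4246 0.0694 0.02  ] tray_end frame -0.13399260798598558 0.22433966605542202
riser [ 0.4944 -0.3734  0.075 ]
small [ 0.5609 -0.1143  0.078 ]
big side [0.4988 0.3207 0.075 ]
```

```bash
cat >> h.py <<'E'
from scipy.spatial.transform import Rotation as Ro
M=np.array([.5599,-.024]);YAW=.01376
def state():
    o=bot.get_obs();p=np.array(o['eef_pos']);w=o['tool_rot'];R=Ro.from_quat([w[1],w[2],w[3],w[0]]).as_matrix()
    az=np.degrees(np.arctan2(R[1,1],R[0,1]));c,s=np.cos(YAW),np.sin(YAW);d=p[:2]-M
    return p,R,az,np.array([c*d[0]+s*d[1],-s*d[0]+c*d[1]+.129,p[2]])
def where():
    p,R,az,t=state();o=bot.get_obs();print('t',round(o['t'],2),'p',p.round(4),'az',round(az,2),'tilt',R[:2,2].round(4),'trayframe',t.round(4),'w',round(o['gripper_width'],3),'q',np.round(o['q'],2))
E
python3 -c "
from h import *
where()"
```

```text
t 0.1 p [0.183  0.6491 0.2304] az 74.26 tilt [-0.0003 -0.0016] trayframe [-0.3676  0.8073  0.2304] w 0.995 q [-1.4   0.48  0.02  1.56 -0.01  1.11 -0.08]
```

Request:
{"op": "move_arm", "data": {"commands": [[[0,0,0,0,0,10.5,0.02],[0,0,0,0,0,10.5,0.02],[0,0,0,0,0,10.5,0.02],[0,0,0,0,0,10.5,0.02],[0,0,0,0,0,10.5,0.02],[0,0,0,0,0,10.5,0.02],[0,0,0,0,0,10.5,0.02],[0,0,0,0,0,0,0.02]]]}}

```text
t: 1.1
eef_pos: [0.1829, 0.6494, 0.2308]
tool_rot: [0.0, 0.702, 0.712, -0.0]
contact_force: [-0.9, -0.3, 0.3]
gripper_width: 0.237
grasp_force: 0.0
```

```bash
python3 -c "
from h import *
where()"
```

```text
t 1.1 p [0.1829 0.6494 0.2308] az 0.86 tilt [ 0.0001 -0.0011] trayframe [-0.3677  0.8075  0.2308] w 0.237 q [-1.6   0.49  0.3   1.57 -0.16  1.11 -1.24]
```

Request:
{"op": "move_arm", "data": {"commands": [[[-0.042,0.0246,0,0,0,0,0.02],[-0.042,0.0246,0,0,0,0,0.02],[-0.042,0.0246,0,0,0,0,0.02],[-0.042,0.0246,0,0,0,0,0.02],[-0.042,0.0246,0,0,0,0,0.02],[-0.042,0.0246,0,0,0,0,0.02],[-0.042,0.0246,0,0,0,0,0.02],[-0.042,0.0246,0,0,0,0,0.02],[-0.042,0.0246,0,0,0,0,0.02],[-0.042,0.0246,0,0,0,0,0.02],[-0.042,0.0246,0,0,0,0,0.02],[-0.042,0.0246,0,0,0,0,0.02],[-0.042,0.0246,0,0,0,0,0.02],[-0.042,0.0246,0,0,0,0,0.02],[-0.042,0.0246,0,0,0,0,0.02],[0,0,0,0,0,0,0.02],[0,0,0,0,0,0,0.02]]]}}

```text
t: 3.22
eef_pos: [0.5601, 0.025, 0.231]
tool_rot: [-0.0, 0.702, 0.713, -0.0]
contact_force: [0.2, -0.4, -0.7]
gripper_width: 0.233
grasp_force: 0.0
```

```bash
python3 -c "
from h import *
where()"
```

```text
t 3.23 p [0.5601 0.025  0.231 ] az 0.89 tilt [-0.0008  0.0003] trayframe [0.0008 0.178  0.231 ] w 0.233 q [-0.65  0.33  0.62  1.86 -0.22  1.02  0.08]
```

Next I go down into the gap and push the divider back towards its park.

Request:
{"op": "move_arm", "data": {"commands": [[[0,0,0.05,0,0,0,0.02],[0,0,0.05,0,0,0,0.02],[0,0,0.05,0,0,0,0.02],[0,0,0.03,0,0,0,0.02],[0,0,0.016,0,0,0,0.02],[0,0,0,0,0,0,0.02],[0.008,0,0,0,0,0,0.02],[0.008,0,0,0,0,0,0.02],[0.008,0,0,0,0,0,0.02],[0.008,0,0,0,0,0,0.02],[0.008,0,0,0,0,0,0.02],[0.006,0,0,0,0,0,0.02],[0.004,0,0,0,0,0,0.02],[0.004,0,0,0,0,0,0.02],[0,0,0,0,0,0,0.02]]]}}

```text
t: 5.1
eef_pos: [0.5598, 0.0793, 0.0353]
tool_rot: [-0.0, 0.702, 0.712, 0.0]
contact_force: [0.3, -1.8, 2.7]
gripper_width: 0.232
grasp_force: 0.0
```

Request:
{"op": "move_arm", "data": {"commands": [[[-0.02,0,0,0,0,0,0.02],[-0.02,0,0,0,0,0,0.02],[-0.02,0,0,0,0,0,0.02],[-0.01,0,0,0,0,0,0.02],[-0.005,0,0,0,0,0,0.02],[-0.005,0,0,0,0,0,0.02],[-0.005,0,0,0,0,0,0.02],[-0.005,0,0,0,0,0,0.02],[-0.005,0,0,0,0,0,0.02],[-0.005,0,0,0,0,0,0.02],[-0.004,0,0,0,0,0,0.02],[-0.003,0,0,0,0,0,0.02],[-0.002,0,0,0,0,0,0.02],[-0.002,0,0,0,0,0,0.02],[-0.001,0,0,0,0,0,0.02]]]}}

```text
t: 6.98
eef_pos: [0.5611, -0.0335, 0.0352]
tool_rot: [-0.0, 0.702, 0.712, -0.0]
contact_force: [0.4, 4.8, -0.6]
gripper_width: 0.232
grasp_force: 2.0
```

```bash
python3 -c "
from h import *
where()"
```

```text
t 6.97 p [ 0.5611 -0.0335  0.0352] az 0.75 tilt [-0.0001 -0.0001] trayframe [0.0011 0.1195 0.0352] w 0.232 q [-0.4   0.6   0.46  1.99 -0.44  0.64  0.36]
```

Force is still only 4.8 N, so I'll creep on until it rises.

Request:
{"op": "move_arm", "data": {"commands": [[[-0.001,0,0,0,0,0,0.02],[-0.001,0,0,0,0,0,0.02],[0,0,0,0,0,0,0.02]]]}}

```text
t: 7.35
eef_pos: [0.5611, -0.0356, 0.0352]
tool_rot: [0.0, 0.703, 0.712, -0.0]
contact_force: [-0.3, 4.4, -0.7]
gripper_width: 0.24
grasp_force: 1.5
```

Request:
{"op": "move_arm", "data": {"commands": [[[-0.001,0,0,0,0,0,0.02],[-0.001,0,0,0,0,0,0.02],[0,0,0,0,0,0,0.02]]]}}

```text
t: 7.72
eef_pos: [0.5612, -0.036, 0.0353]
tool_rot: [-0.001, 0.702, 0.712, 0.0]
contact_force: [-0.1, 6.2, 0.7]
gripper_width: 0.233
grasp_force: 3.5
```

Request:
{"op": "move_arm", "data": {"commands": [[[-0.001,0,0,0,0,0,0.02],[0,0,0,0,0,0,0.02]]]}}

```text
t: 7.98
eef_pos: [0.5611, -0.036, 0.0353]
tool_rot: [-0.001, 0.702, 0.712, 0.001]
contact_force: [-1.0, 9.0, 1.6]
gripper_width: 0.234
grasp_force: 4.7
```

Request:
{"op": "move_arm", "data": {"commands": [[[0.013,0,0,0,0,0,0.02],[0.013,0,0,0,0,0,0.02],[0,0,-0.03,0,0,0,0.085],[0,0,-0.05,0,0,0,0.085],[0,0,-0.05,0,0,0,0.085],[0,0,-0.03,0,0,0,0.085],[-0.036,-0.0072,0,0,0,0,0.085],[-0.036,-0.0072,0,0,0,0,0.085],[-0.036,-0.0072,0,0,0,0,0.085],[-0.036,-0.0072,0,0,0,0,0.085],[-0.036,-0.0072,0,0,0,0,0.085],[-0.036,-0.0072,0,0,0,0,0.085],[-0.036,-0.0072,0,0,0,0,0.085],[-0.036,-0.0072,0,0,0,0,0.085],[-0.036,-0.0072,0,0,0,0,0.085],[-0.036,-0.0072,0,0,0,0,0.085],[0,0,0,0,0,10.6,0.085],[0,0,0,0,0,10.6,0.085],[0,0,0,0,0,10.6,0.085],[0,0,0,0,0,0,0.085]]]}}

```text
t: 10.48
eef_pos: [0.4937, -0.3731, 0.1951]
tool_rot: [0.0, 0.87, 0.493, -0.001]
contact_force: [-0.0, -0.1, 0.1]
gripper_width: 0.994
grasp_force: 0.0
```

```bash
python3 - <<'E'
from h import *
where()
im=snap('top','top1');p,R,az,t=state()
print('to riser, tool frame', (R.T@(np.array([.4935,-.3745,.0])-p)).round(4))
s=snap('side','side1')
a=cv2.resize(im[180:250,250:380],None,fx=5,fy=5,interpolation=cv2.INTER_CUBIC)
b=cv2.resize(s[100:190,350:480],None,fx=5,fy=5,interpolation=cv2.INTER_CUBIC)
cv2.imwrite('pics/c2.png',np.vstack([a,b])[:, :,::-1][:600])
E
```

```text
t 10.47 p [ 0.4937 -0.3731  0.1951] az -30.95 tilt [-0.001  -0.0009] trayframe [-0.071  -0.2192  0.1951] w 0.994 q [-0.02  0.53  0.8   1.77 -0.43  1.03  0.4 ]
to riser, tool frame [-0.0011  0.0006  0.1952]
```

View pics/c2.png

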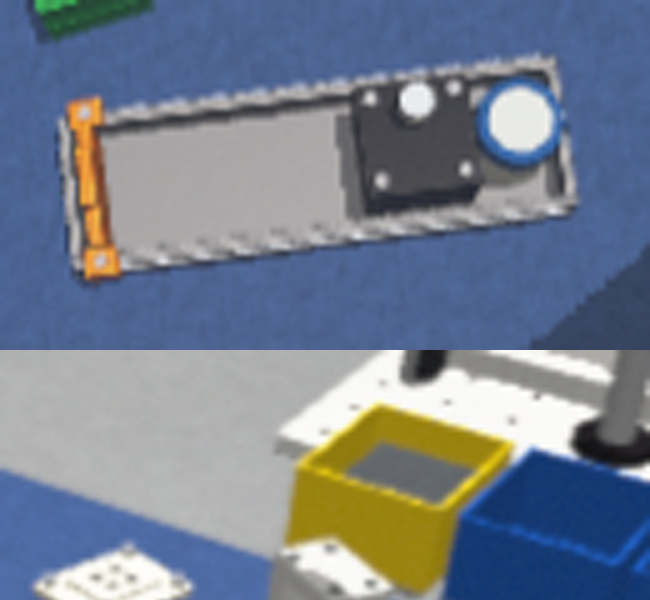

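The picture shows the stage (crop 415,145) touching the blue cap (518,122) by the end wall, and the divider parked (crop 90,190). Now I grasp the riser.

Request:
{"op": "move_arm", "data": {"commands": [[[-0.001,0.0006,0.045,0,0,0,0.085],[0,0,0.045,0,0,0,0.085],[0,0,0.04,0,0,0,0.085],[0,0,0.025,0,0,0,0.085],[0,0,0,0,0,0,0.05],[0,0,0,0,0,0,0.05],[0,0,0,0,0,0,0.05],[0,0,0,0,0,0,0.05],[0,0,0,0,0,0,0.05]]], "squeeze": 40}}

```text
t: 11.7
eef_pos: [0.4939, -0.3744, 0.0407]
tool_rot: [0.0, 0.87, 0.492, 0.0]
contact_force: [0.3, 1.3, -0.8]
gripper_width: 0.695
grasp_force: 45.4
```

```bash
python3 -c "
from h import *
where()"
```

```text
t 11.7 p [ 0.4939 -0.3744  0.0407] az -31.03 tilt [0.0006 0.    ] trayframe [-0.0708 -0.2205  0.0407] w 0.695 q [ 0.09  0.72  0.64  1.86 -0.6   0.77  0.52]
```

Request:
{"op": "move_arm", "data": {"commands": [[[0,0,-0.02,0,0,0,0.05],[0,0,-0.05,0,0,0,0.05],[0,0,-0.05,0,0,0,0.05],[0,0,-0.03,0,0,0,0.05],[0,0,0,0,0,-10.6,0.05],[0,0,0,0,0,-10.6,0.05],[0,0,0,0,0,-10.6,0.05],[0.035,0.007,0,0,0,0,0.05],[0.035,0.007,0,0,0,0,0.05],[0.035,0.007,0,0,0,0,0.05],[0.035,0.007,0,0,0,0,0.05],[0.035,0.007,0,0,0,0,0.05],[0.035,0.007,0,0,0,0,0.05],[0.035,0.007,0,0,0,0,0.05],[0.035,0.007,0,0,0,0,0.05],[0.035,0.007,0,0,0,0,0.05],[0.035,0.007,0,0,0,0,0.05],[0,0,0,0,0,0,0.05],[0,0,0,0,0,0,0.05]]]}}

```text
t: 14.08
eef_pos: [0.5589, -0.0246, 0.1911]
tool_rot: [0.0, 0.703, 0.711, 0.0]
contact_force: [-0.4, -1.5, -4.0]
gripper_width: 0.697
grasp_force: 45.5
```

```bash
python3 - <<'E'
from h import *
where()
im=snap('top','top2');s=snap('side','side2')
a=cv2.resize(im[165:255,240:380],None,fx=4,fy=4,interpolation=cv2.INTER_CUBIC)
b=cv2.resize(s[130:260,265:405],None,fx=4,fy=4,interpolation=cv2.INTER_CUBIC)[:240]
b=cv2.resize(s[130:260,265:405],(258,240),interpolation=cv2.INTER_CUBIC);b=np.hstack([b,np.zeros((240,302,3),np.uint8)])
cv2.imwrite('pics/c3.png',np.vstack([a,b])[:, :,::-1])
E
```

```text
t 14.07 p [ 0.5589 -0.0246  0.1911] az 0.71 tilt [ 0.0007 -0.0005] trayframe [-0.001   0.1285  0.1911] w 0.697 q [-0.56  0.38  0.63  1.91 -0.27  0.94  0.21]
```

View pics/c3.png

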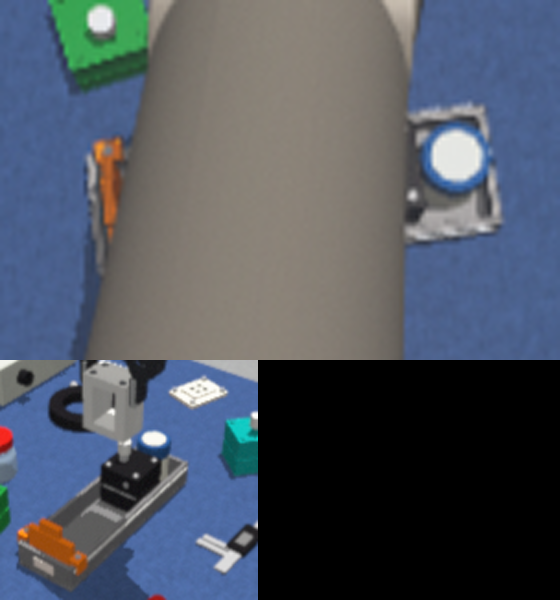

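The riser hangs upright above the tray, and the side view confirms it. I'll shift 5 mm clear of the stage and lower.

Request:
{"op": "move_arm", "data": {"commands": [[[0.005,0.001,0,0,0,0,0.05],[0,0,0.04,0,0,0,0.05],[0,0,0.04,0,0,0,0.05],[0,0,0.03,0,0,0,0.05],[0,0,0.015,0,0,0,0.05],[0,0,0.008,0,0,0,0.05],[0,0,0.004,0,0,0,0.05],[0,0,0.003,0,0,0,0.05],[0,0,0.002,0,0,0,0.05],[0,0,0,0,0,0,0.05]]]}}

```text
t: 15.42
eef_pos: [0.5604, -0.0185, 0.0487]
tool_rot: [0.0, 0.702, 0.712, 0.0]
contact_force: [0.1, -0.1, -3.0]
gripper_width: 0.693
grasp_force: 45.7
```

```bash
python3 -c "
from h import *
where()"
```

```text
t 15.43 p [ 0.5604 -0.0185  0.0487] az 0.76 tilt [0.0009 0.0002] trayframe [0.0006 0.1345 0.0487] w 0.693 q [-0.46  0.58  0.5   2.   -0.44  0.67  0.33]
```

Request:
{"op": "move_arm", "data": {"commands": [[[0,0,0.001,0,0,0,0.05],[0,0,0.0005,0,0,0,0.05]]]}}

```text
t: 15.68
eef_pos: [0.5604, -0.0185, 0.0486]
tool_rot: [-0.0, 0.702, 0.712, 0.001]
contact_force: [-7.2, 1.1, 18.3]
gripper_width: 0.696
grasp_force: 48.2
```

Request:
{"op": "move_arm", "data": {"commands": [[[0,0,0,0,0,0,0.07],[0,0,0,0,0,0,0.085],[0,0,0,0,0,0,0.085],[0,0,-0.03,0,0,0,0.085],[0,0,-0.06,0,0,0,0.085],[0,0,-0.06,0,0,0,0.085]]]}}

```text
t: 16.42
eef_pos: [0.5596, -0.0187, 0.1981]
tool_rot: [-0.0, 0.702, 0.712, -0.001]
contact_force: [1.0, 0.9, 0.5]
gripper_width: 0.996
grasp_force: 0.0
```

```bash
python3 -c "
from h import *
where()"
```

```text
t 16.43 p [ 0.5596 -0.0187  0.1981] az 0.75 tilt [-0.0011 -0.0006] trayframe [-0.0002  0.1343  0.1981] w 0.996 q [-0.58  0.37  0.64  1.9  -0.27  0.96  0.2 ]
```

Request:
{"op": "move_arm", "data": {"commands": [[[0.034,-0.0053,0,0,0,0,0.085],[0.034,-0.0053,0,0,0,0,0.085],[0.034,-0.0053,0,0,0,0,0.085],[0.034,-0.0053,0,0,0,0,0.085],[0.034,-0.0053,0,0,0,0,0.085],[0.034,-0.0053,0,0,0,0,0.085],[0.034,-0.0053,0,0,0,0,0.085],[0.034,-0.0053,0,0,0,0,0.085],[0.034,-0.0053,0,0,0,0,0.085],[0.034,-0.0053,0,0,0,0,0.085],[0,0,0,0,0,0,0.085],[0,0,0,0,0,0,0.085]]]}}

```text
t: 17.92
eef_pos: [0.5026, 0.3199, 0.1966]
tool_rot: [0.0, 0.703, 0.712, -0.0]
contact_force: [-0.0, 0.4, -0.2]
gripper_width: 0.995
grasp_force: 0.0
```

```bash
python3 - <<'E'
from h import *
where()
im=snap('top','top3');s=snap('side','side3')
a=cv2.resize(im[180:250,250:380],None,fx=5,fy=5,interpolation=cv2.INTER_CUBIC)
b=cv2.resize(s[240:350,170:370],None,fx=2.27,fy=2.27,interpolation=cv2.INTER_CUBIC);b=np.hstack([b,np.zeros((len(b),650-b.shape[1],3),np.uint8)])
cv2.imwrite('pics/c4.png',np.vstack([a,b])[:, :,::-1])
E
```

```text
t 17.93 p [0.5026 0.3199 0.1966] az 0.73 tilt [-0.0001 -0.0008] trayframe [-0.0526  0.4737  0.1966] w 0.995 q [-1.1   0.42  0.56  1.82 -0.27  0.98 -0.41]
```

View pics/c4.png

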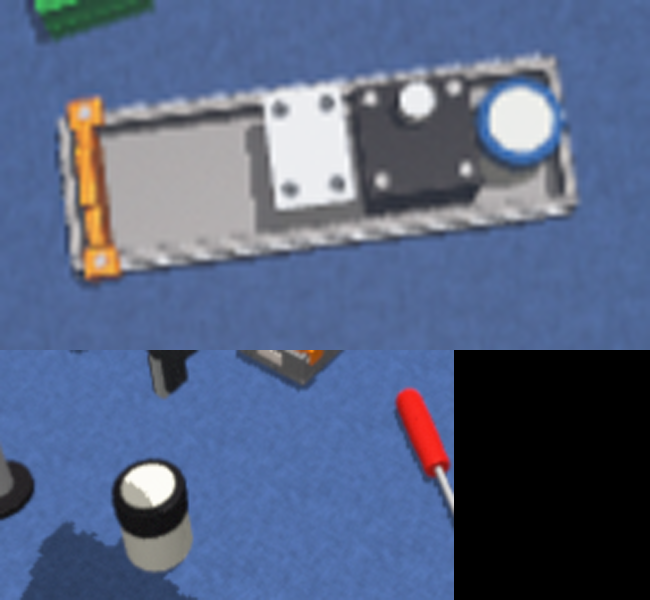

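The riser (crop 309,148) stands square beside the stage. The big canister is upright under the gripper (side crop 150,510). Now I grasp it.

Request:
{"op": "move_arm", "data": {"commands": [[[0,0,0.045,0,0,0,0.085],[0,0,0.045,0,0,0,0.085],[0,0,0.04,0,0,0,0.085],[0,0,0.026,0,0,0,0.085],[0,0,0,0,0,0,0.07],[0,0,0,0,0,0,0.06],[0,0,0,0,0,0,0.05],[0,0,0,0,0,0,0.045],[0,0,0,0,0,0,0.045],[0,0,0,0,0,0,0.045]]], "squeeze": 35}}

```text
t: 19.27
eef_pos: [0.5035, 0.3209, 0.0424]
tool_rot: [0.0, 0.703, 0.712, 0.001]
contact_force: [-1.2, -2.1, 7.4]
gripper_width: 0.645
grasp_force: 37.9
```

```bash
python3 -c "
from h import *
where()"
```

```text
t 19.27 p [0.5035 0.3209 0.0424] az 0.73 tilt [0.0019 0.0015] trayframe [-0.0516  0.4747  0.0424] w 0.645 q [-1.    0.63  0.44  1.91 -0.41  0.69 -0.3 ]
```

Request:
{"op": "move_arm", "data": {"commands": [[[0,0,-0.01,0,0,0,0.045],[0,0,-0.03,0,0,0,0.045],[0,0,-0.04,0,0,0,0.045],[0,0,-0.04,0,0,0,0.045],[0,0,-0.02,0,0,0,0.045],[-0.0282,0.0052,0,0,0,0,0.045],[-0.0282,0.0052,0,0,0,0,0.045],[-0.0282,0.0052,0,0,0,0,0.045],[-0.0282,0.0052,0,0,0,0,0.045],[-0.0282,0.0052,0,0,0,0,0.045],[-0.0282,0.0052,0,0,0,0,0.045],[-0.0282,0.0052,0,0,0,0,0.045],[-0.0282,0.0052,0,0,0,0,0.045],[-0.0282,0.0052,0,0,0,0,0.045],[-0.0282,0.0052,0,0,0,0,0.045],[0,0,0,0,0,0,0.045],[0,0,0,0,0,0,0.045]]]}}

```text
t: 21.4
eef_pos: [0.5579, 0.0402, 0.181]
tool_rot: [-0.0, 0.702, 0.712, 0.0]
contact_force: [0.6, 0.3, -2.5]
gripper_width: 0.648
grasp_force: 37.9
```

```bash
python3 - <<'E'
from h import *
where()
s=snap('side','side4')
cv2.imwrite('pics/c5.png',cv2.resize(s[110:270,250:440],None,fx=3,fy=3,interpolation=cv2.INTER_CUBIC)[:,:,::-1])
E
```

```text
t 21.4 p [0.5579 0.0402 0.181 ] az 0.78 tilt [-0.0002  0.0008] trayframe [-0.0011  0.1932  0.181 ] w 0.648 q [-0.67  0.39  0.62  1.92 -0.28  0.92  0.1 ]
```

View pics/c5.png

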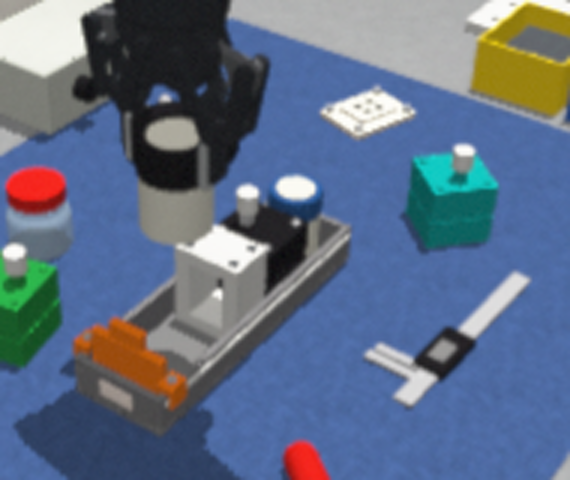

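The canister (crop 175,180) hangs upright over the free bay. I'm lowering it.

Request:
{"op": "move_arm", "data": {"commands": [[[0,0.001,0.04,0,0,0,0.045],[0,0,0.04,0,0,0,0.045],[0,0,0.025,0,0,0,0.045],[0,0,0.012,0,0,0,0.045],[0,0,0.006,0,0,0,0.045],[0,0,0.003,0,0,0,0.045],[0,0,0.002,0,0,0,0.045],[0,0,0,0,0,0,0.045]]]}}

```text
t: 22.45
eef_pos: [0.5595, 0.0395, 0.0532]
tool_rot: [0.0, 0.702, 0.712, 0.0]
contact_force: [0.2, -0.7, -2.5]
gripper_width: 0.644
grasp_force: 38.0
```

Request:
{"op": "move_arm", "data": {"commands": [[[0,0,0.001,0,0,0,0.045],[0,0,0.001,0,0,0,0.045],[0,0,0,0,0,0,0.045]]]}}

```text
t: 22.82
eef_pos: [0.5592, 0.0394, 0.0508]
tool_rot: [-0.0, 0.702, 0.712, -0.0]
contact_force: [-0.5, -0.3, -2.5]
gripper_width: 0.648
grasp_force: 38.0
```

Request:
{"op": "move_arm", "data": {"commands": [[[0,0,0.001,0,0,0,0.045],[0,0,0,0,0,0,0.045]]]}}

```text
t: 23.08
eef_pos: [0.5592, 0.0394, 0.0504]
tool_rot: [-0.0, 0.703, 0.712, 0.0]
contact_force: [-2.0, -0.2, 5.5]
gripper_width: 0.641
grasp_force: 38.8
```

Request:
{"op": "move_arm", "data": {"commands": [[[0,0,0.001,0,0,0,0.045],[0,0,0,0,0,0,0.045]]]}}

```text
t: 23.32
eef_pos: [0.5593, 0.0393, 0.0504]
tool_rot: [-0.0, 0.703, 0.712, 0.0]
contact_force: [-5.7, 0.9, 16.8]
gripper_width: 0.648
grasp_force: 39.8
```

Request:
{"op": "move_arm", "data": {"commands": [[[0,0,-0.001,0,0,0,0.055],[0,0,0,0,0,0,0.07],[0,0,0,0,0,0,0.085],[0,0,0,0,0,0,0.085],[0,0,-0.02,0,0,0,0.085],[0,0,-0.05,0,0,0,0.085],[0,0,-0.05,0,0,0,0.085],[0.04,0,0,0,0,0,0.01],[0.04,0,0,0,0,0,0.01],[0.018,0,0,0,0,0,0.01],[0,0,0,0,0,0,0.01],[0,0,0,0,0,0,0.01]]]}}

```text
t: 24.82
eef_pos: [0.558, 0.1353, 0.1701]
tool_rot: [0.0, 0.703, 0.711, -0.0]
contact_force: [-1.2, -0.5, -0.2]
gripper_width: 0.117
grasp_force: 0.0
```

```bash
python3 - <<'E'
from h import *
where()
s=snap('side','side5')
cv2.imwrite('pics/c6.png',cv2.resize(s[110:270,250:440],None,fx=3,fy=3,interpolation=cv2.INTER_CUBIC)[:,:,::-1])
E
```

```text
t 24.82 p [0.558  0.1353 0.1701] az 0.62 tilt [ 0.0002 -0.001 ] trayframe [0.0003 0.2883 0.1701] w 0.117 q [-0.81  0.43  0.6   1.89 -0.3   0.91 -0.05]
```

View pics/c6.png

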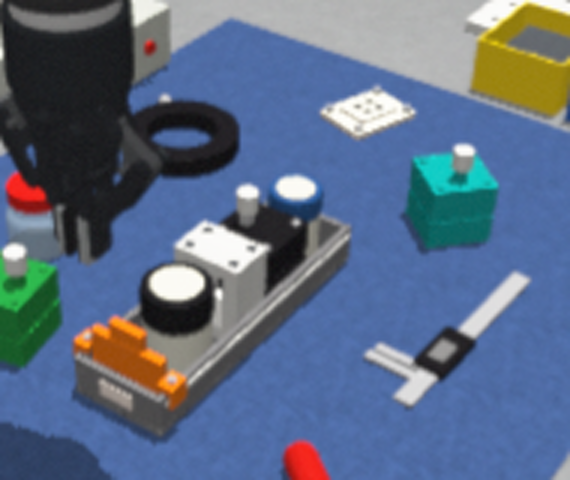

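All four pieces stand upright in the tray, with the big canister at crop (177,300). Next I go down behind the divider and push it up.

Request:
{"op": "move_arm", "data": {"commands": [[[0,0,0.05,0,0,0,0.01],[0,0,0.045,0,0,0,0.01],[0,0,0.02,0,0,0,0.01],[0,0,0.009,0,0,0,0.01],[0,0,0,0,0,0,0.01],[-0.01,0,0,0,0,0,0.01],[-0.006,0,0,0,0,0,0.01],[-0.005,0,0,0,0,0,0.01],[-0.005,0,0,0,0,0,0.01],[-0.005,0,0,0,0,0,0.01],[-0.005,0,0,0,0,0,0.01],[-0.005,0,0,0,0,0,0.01],[-0.005,0,0,0,0,0,0.01],[-0.004,0,0,0,0,0,0.01],[-0.004,0,0,0,0,0,0.01],[-0.003,0,0,0,0,0,0.01],[-0.002,0,0,0,0,0,0.01],[-0.002,0,0,0,0,0,0.01],[0,0,0,0,0,0,0.01]]]}}

```text
t: 27.25
eef_pos: [0.5588, 0.0768, 0.0458]
tool_rot: [-0.0, 0.702, 0.712, 0.0]
contact_force: [-0.7, 5.1, 4.3]
gripper_width: 0.116
grasp_force: 2.7
```

```bash
python3 -c "
from h import *
where()"
```

```text
t 27.25 p [0.5588 0.0768 0.0458] az 0.77 tilt [0.     0.0006] trayframe [0.0003 0.2298 0.0458] w 0.116 q [-0.61  0.59  0.48  1.99 -0.44  0.66  0.16]
```

Request:
{"op": "move_arm", "data": {"commands": [[[-0.001,0,0,0,0,0,0.01],[-0.002,0,0,0,0,0,0.01],[-0.002,0,0,0,0,0,0.01],[0,0,0,0,0,0,0.01]]]}}

```text
t: 27.75
eef_pos: [0.5588, 0.0729, 0.0459]
tool_rot: [-0.001, 0.702, 0.712, 0.001]
contact_force: [-1.2, 8.0, 3.6]
gripper_width: 0.117
grasp_force: 4.0
```

Request:
{"op": "move_arm", "data": {"commands": [[[-0.001,0,0,0,0,0,0.01],[-0.001,0,0,0,0,0,0.01],[-0.001,0,0,0,0,0,0.01],[0,0,0,0,0,0,0.01]]]}}

```text
t: 28.25
eef_pos: [0.5589, 0.0702, 0.0458]
tool_rot: [-0.001, 0.702, 0.712, 0.001]
contact_force: [-0.1, 9.3, 3.3]
gripper_width: 0.121
grasp_force: 4.2
```

Request:
{"op": "move_arm", "data": {"commands": [[[-0.001,0,0,0,0,0,0.01],[-0.001,0,0,0,0,0,0.01],[0,0,0,0,0,0,0.01]]]}}

```text
t: 28.62
eef_pos: [0.5589, 0.0682, 0.0458]
tool_rot: [-0.001, 0.702, 0.712, 0.001]
contact_force: [-1.5, 8.6, 3.9]
gripper_width: 0.117
grasp_force: 4.2
```

Request:
{"op": "move_arm", "data": {"commands": [[[-0.001,0,0,0,0,0,0.01],[-0.001,0,0,0,0,0,0.01],[0,0,0,0,0,0,0.01]]]}}

```text
t: 29.0
eef_pos: [0.5589, 0.0679, 0.0459]
tool_rot: [-0.001, 0.701, 0.713, 0.001]
contact_force: [-1.0, 12.1, 4.8]
gripper_width: 0.12
grasp_force: 6.2
```

Request:
{"op": "move_arm", "data": {"commands": [[[-0.001,0,0,0,0,0,0.01],[0,0,0,0,0,0,0.01]]]}}

```text
t: 29.25
eef_pos: [0.5589, 0.0679, 0.0459]
tool_rot: [-0.002, 0.701, 0.713, 0.002]
contact_force: [-1.0, 15.1, 5.3]
gripper_width: 0.115
grasp_force: 7.3
```

Request:
{"op": "move_arm", "data": {"commands": [[[-0.001,0,0,0,0,0,0.01],[0,0,0,0,0,0,0.01]]]}}

```text
t: 29.5
eef_pos: [0.5589, 0.0679, 0.0459]
tool_rot: [-0.002, 0.701, 0.713, 0.002]
contact_force: [-1.6, 15.6, 5.6]
gripper_width: 0.12
grasp_force: 8.3
```

It stopped hard at tray y = 0.221, which is the predicted value for a snug row. I'll back off and look.

Request:
{"op": "move_arm", "data": {"commands": [[[0.004,0,0,0,0,0,0.01],[0.012,0,0,0,0,0,0.01],[0.03,0,0,0,0,0,0.01],[0,0,-0.06,0,0,0,0.01],[0,0,-0.06,0,0,0,0.01],[0.06,0,0,0,0,0,0.01],[0.06,0,0,0,0,0,0.01],[0.06,0,0,0,0,0,0.01],[0.04,0,0,0,0,0,0.01],[0,0,0,0,0,0,0.01]]]}}

```text
t: 30.75
eef_pos: [0.5542, 0.3323, 0.1647]
tool_rot: [0.0, 0.7, 0.714, -0.0]
contact_force: [0.7, -0.9, 0.3]
gripper_width: 0.116
grasp_force: 0.0
```

```bash
python3 - <<'E'
from h import *
where()
im=snap('top','top6');s=snap('side','side6')
a=cv2.resize(im[180:250,250:380],None,fx=4.98,fy=4.98,interpolation=cv2.INTER_CUBIC)
b=cv2.resize(s[130:250,260:410],(310,248),interpolation=cv2.INTER_CUBIC);b=np.hstack([b,np.zeros((248,a.shape[1]-310,3),np.uint8)])
cv2.imwrite('pics/c7.png',np.vstack([a,b])[:, :,::-1])
E
```

```text
t 30.75 p [0.5542 0.3323 0.1647] az 1.08 tilt [-0.0005 -0.0005] trayframe [-0.0008  0.4854  0.1647] w 0.116 q [-1.03  0.55  0.56  1.72 -0.34  0.97 -0.32]
```

View pics/c7.png

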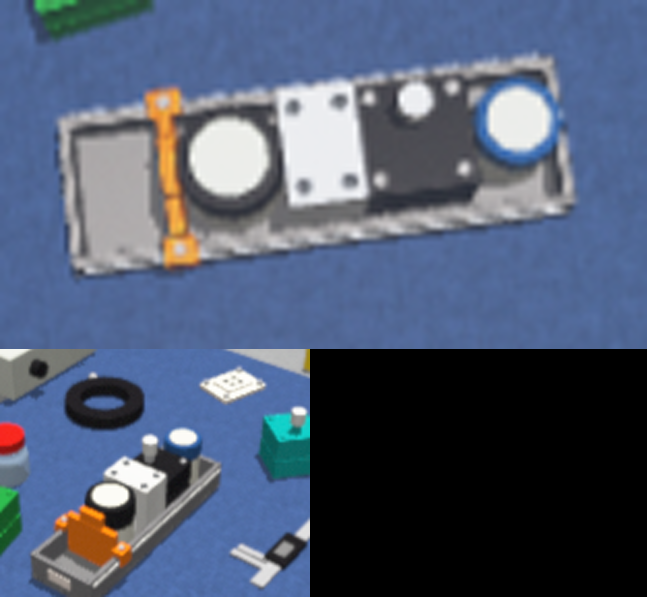

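The row looks closed: divider at crop (172,175), big cap (228,158), riser (322,144), stage (415,135), blue cap (517,122). I'll check the offsets against the tolerances before handing in.

```bash
python3 - <<'E'
from h import *
def tf(X,Y,z):
    p=p2w('top',(X+.5)/4.98-.5+250,(Y+.5)/4.98-.5+180,z);c,s=np.cos(YAW),np.sin(YAW);d=p[:2]-M
    return np.array([c*d[0]+s*d[1],-s*d[0]+c*d[1]+.129])
f=lambda L,z:np.array([tf(*p,z) for p in L])
r=f([(293,106),(340,101),(350,181),(304,187)],.083);e=r[0]+r[1]-r[2]-r[3]
print('riser',r.mean(0).round(4),'yaw',np.arctan2(-e[1],e[0]).round(3))
s=f([(369,98),(453,88),(464,168),(379,180)],.068);print('stage',s.mean(0).round(4))
print('small',tf(517,122,.078).round(4),'big',tf(228,158,.083).round(4))
d=f([(162,102),(180,249)],.049);print('div',d.mean(0).round(4),'joint~',.25-d.mean(0)[1]+.004)
E
```

```text
riser [0.0017 0.1263] yaw 0.004
stage [0.0039 0.0762]
small [0.001  0.0244] big [0.0005 0.175 ]
div [0.0023 0.2067] joint~ 0.04731808939307669
```

All offsets are within tolerance, so I'm handing in.

```bash
python3 -c "
from station import bot
print(bot.hand_in())"
```

```text
the job is handed in; nothing more can be done
None
```

The kit is packed and handed in at about 31 s: all four pieces stand upright in the tray in one snug row with the divider at about 0.047 m (measured from the image), but `hand_in` returned no verdict.

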